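# Rewind the film until it comes free

## Task

Two film rewinders stand on the desk. On the one with the yellow film cassette in its bay, turn the crank clockwise (seen from above) until the resistance suddenly drops away, stop there, at most a quarter turn further, and let go. Leave the crank of the empty rewinder where it is.

Things in the scene. Friction and masses are not known exactly. Their poses are not given: they have to be found in the camera images.
- film_crank (a joint): crank angle (rad) of the loaded rewinder, growing clockwise seen from above; starts at 0.2 to 1.8. It takes about 7 N at the handle up to about 4.3, where the film comes free: resistance falls under 2 N, the handle is by the white mark on the case and a green pin pops up 7 mm at the case's corner. To be left at 4.3 to 5.9; jams at about 6.0. Stays where it is left.
- film_handle (a point): centre of the orange handle on the loaded rewinder's crank, the point to grasp: an upright round knob 18 mm across, from 75 to 115 mm above the desk (this point: 98 mm). It spins freely on the crank arm, so the gripper need not turn with the crank. The flat arm below reaches up to 74 mm; nothing else on the rewinder is higher.
- film_axis (a point): on the crank's vertical axis, loaded rewinder, 98 mm above the desk, 45 mm from film_handle. A fixed black box, 194 x 130 x 60 mm high, grey disc and white mark under the crank, yellow cassette in the grey bay at one end. x axis: towards the bay; y axis: towards the mark. At crank angle q the handle's bearing is (-0.512 - q) rad from the x axis, anticlockwise positive.
- spare_handle (a point): centre of the orange handle on the other rewinder, of the same make but with an empty bay; not to be moved. The rewinders swap sides; their crank axes are at least 260 mm apart.

How it is judged:
By the outcome, as a careful person would: the job done as asked, in the order asked, and still so for the second after the job is handed in, with the robot touching nothing.
It also fails if it takes over 38 s, if anything falls off the work surface, if the arm or the gripper's body presses on something with over 40 N, if the wrist force passes 120 N, or if a joint passes its speed limit or range.

## Robot

A 7-joint arm with a two-finger parallel gripper is mounted at the origin on the work surface. World frame = base frame: x ahead of the robot, y to its left, z up, the work surface at z = 0. Lengths are in m, angles in rad, forces in N, time in s.
With the tool pointing down it reaches from about 0.4 to 0.875 m from the base axis. Payload 19.3 kg.
Tool frame: the origin (TCP) lies where the fingers leave the gripper's body, on its centre line; the fingertips stand bot.tip_reach ahead of it and the grasp point (between the pads) lies 54 mm ahead of it (bot.tip_reach is the distance from the TCP to the fingertips, in m); z points along the fingers, y is the line along which they close (so a half turn about z gives the same grasp; the last joint's range is limited). The gripper opens to 85 mm and grips with 20 to 120 N. Pads are 22 mm wide; open, the fingers measure 114 mm over their backs; the gripper's body (76 mm by 85 mm) begins 54 mm behind the grasp point. The pads swing forward as they close: fully open they stand 13 mm farther back than shut.
Start: joints at [1.043, 0.521, -0.036, 1.599, 0.021, 1.021, -0.113], TCP at [0.276, -0.561, 0.304] pointing down, gripper open.
Joint ranges: [-2.91, 2.91], [-0.3, 2.13], [-1.5, 1.42], [0.17, 2.43], [-1.26, 4.41], [0.16, 1.93], [-2.52, 2.52]. Speed limits (rad/s): [1.89, 1.89, 2.39, 2.39, 3.01, 3.01, 3.01].

## Interface

Orientations are given as [roll, pitch, yaw] about the fixed x, y, z axes, in that order (R = Rz(yaw) Ry(pitch) Rx(roll)).
In Python, from workcell import bot gives the robot as it stands. The module is installed in compiled form; this text tells all that it offers.
- The arm moves only by the shell command python3 -m jog 'ROWS' [FORCE]. ROWS is JSON, a list that holds one entry, the list of rows, each a list of 7 numbers: the shift along the tool's x, y, z in mm, then the turn, a rotation vector about the tool's x, y, z in rad, then the opening, from 0 (shut) to 1 (fully open). In form: [[[tx, ty, tz, wx, wy, wz, fingers], ...]]. A call has 1 to 5 rows; each row shifts and turns the commanded pose from where the row before left it, along the tool's axes as they then stand; what a row does not reach is not made up. A row lasts 1/10 s, in which the tool goes at most 50 mm and 8.59 degrees, less where a joint would pass 70% of its speed; a pose out of reach is approached as far as the arm can. A call is refused whole if a number of a shift passes 50 or a number of a turn 0.15, either way. A call with a gripper value outside its range is refused whole. The fingers move at their own pace and stop on an object; FORCE is the grip in N (left out, the last holds). Time passes only in rows, so rows that do not move let the fingers close. It gives the time, the measured TCP pose, the force, the opening and the grip force at its end, in the units of the state.
- bot.observe(): the state, without advancing time (a new reading comes with each control period).
- bot.grab_frame(name): name is "side" or "top" or "wrist"; returns a dict with "img" (480x640x3 uint8, red, green, blue), "intrinsics" (3x3 intrinsics, pixels), "k1" (the pictures are not rectified: a ray, as slopes to the right and down, at radius r is drawn at 1 + k1 r^2 times it, then the intrinsics apply), "R" (3x3) and "t" (3): a world point X has camera coordinates R X + t; the wrist camera has in their place "tool_from_camera" (4x4, takes a point from camera to tool coordinates, whose origin is the TCP and whose axes are the flange's). Camera axes: x right, y down, z forward; pixel columns grow to the right and rows downward; lengths in m; the calibration is good to about 2 mm. A picture is of the moment at which its call begins: read the wrist's pose just before it. There is no depth.
- bot.job_done(): hands the job in; it is judged then, once.
Trained networks look in a picture, given as the dict that the camera call returned (one of the last four; its "shot" number tells which), for a name from the list of things; names that differ only in an ending like _2 or _b are one class to them, and where a whole thing is asked for, a point or a joint stands for the part that bears it (a point fixed in the world has none). Each returns a list of dicts, best first, with "conf" (0 to 1); they miss things now and then, are a little off and sometimes report something else, mostly with a low value. They report only what shows in the picture. A call takes as long as a camera call.
- bot.trace(query, picture): "region" (480x640 bool, what is visible of it).
- bot.spot_point(query, picture): "xyz" ([x, y, z] in m, in world coordinates, good to about 4 mm: a listed point, or the origin of a listed thing).
The state is a dict: "clock": time; "qpos": joint angles; "qd": joint speeds; "joint_efforts": joint torques, N m; "position": TCP position; "tool_rot": TCP orientation; "force": force on the tool from outside, world axes, zero at the start; "moment": the same for the moment, N m; "grip_width": finger opening in m; "finger_force": force on a finger pad.
Only numpy, scipy, OpenCV 4.12 (cv2) and the standard library are available. Lean on these libraries where they do the work, as an engineer would, in place of code of your own. Each camera call takes 0.05 s, during which the arm holds its last target. There are 200 camera calls.

## Working session

There is one attempt and no reset: what is moved stays moved. The work goes in short steps, Python scripts to look and compute and a shell command to move; the robot and the scene stay as the last step left them, time stands still between calls to the robot, and variables do not carry over. Pictures are saved under pics/ and viewed, at most 10 in all, crops included, and the job is handed in when it is done.

```bash
mkdir -p pics; python3 - <<'E'
from workcell import bot
import cv2,numpy as np
s=bot.observe();print(s['clock'],s['position'],s['tool_rot'],s['force'],s['grip_width'],bot.tip_reach)
for n in ['top','side']:
    p=bot.grab_frame(n);cv2.imwrite(f'pics/{n}1.png',p['img'][:,:,::-1])
    for q in ['film_handle','film_axis','spare_handle']:
        print(n,q,[(np.round(d['xyz'],3),round(d['conf'],2)) for d in bot.spot_point(q,p)][:3])
E
```

```text
0.0 [ 0.27605279 -0.56043255  0.30331986] [-3.14042257e+00  1.09906359e-04  4.57730565e-01] [-0.84955972 -0.04890984 -0.3605621 ] 0.0851762059951986 0.0726
top film_handle [(array([ 0.529, -0.223,  0.097]), 0.59)]
top film_axis [(array([ 0.54 , -0.171,  0.094]), 0.76)]
top spare_handle [(array([0.565, 0.203, 0.095]), 0.63)]
side film_handle [(array([ 0.526, -0.214,  0.097]), 0.84)]
side film_axis [(array([ 0.542, -0.178,  0.093]), 0.77)]
side spare_handle [(array([0.574, 0.194, 0.098]), 0.98)]
```

View pics/top1.png

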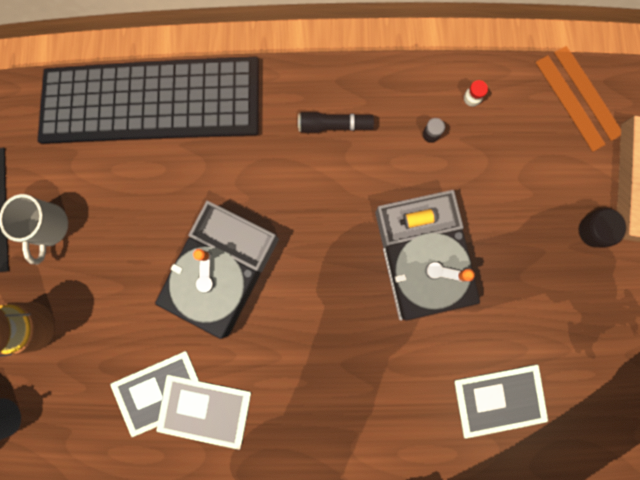

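The loaded rewinder is on the right, with the yellow cassette at (420,217), hub at (435,270), handle at (467,275) and white mark at (401,278). The empty one is on the left, with its handle at (201,254).

```bash
cat > h.py <<'E'
from workcell import bot
import cv2,numpy as np
from scipy.optimize import least_squares
def und(p,uv):
    K=np.array(p['intrinsics']);return cv2.undistortPoints(np.array([[uv]],float),K,np.array([p['k1'],0,0,0,0.]))[0,0]
def ray(p,uv):
    R=np.array(p['R']);t=np.array(p['t']);d=R.T@np.append(und(p,uv),1);return -R.T@t,d
def atz(p,uv,z):
    o,d=ray(p,uv);return o+d*(z-o[2])/d[2]
def orange(p,q):
    r=bot.trace(q,p);hsv=cv2.cvtColor(p['img'],cv2.COLOR_RGB2HSV)
    m=((hsv[...,0]>4)&(hsv[...,0]<17)&(hsv[...,1]>190)&(hsv[...,2]>150))
    n,l,st,c=cv2.connectedComponentsWithStats(m.astype(np.uint8))
    return [(c[i].round(1),st[i,4]) for i in range(1,n) if st[i,4]>40], [(np.argwhere(x['region']).mean(0)[::-1].round(1),x['region'].sum(),round(x['conf'],2)) for x in r]
E
python3 - <<'E'
from h import *
for n in ['top','side']:
    p=bot.grab_frame(n);print(n,orange(p,'film_handle'))
    if n=='top':
        print('hub',atz(p,(434.5,270),.076),'handle top',atz(p,(467.5,275),.105))
        # case corners
        for uv in [(377,206),(459,190),(480,303),(402,319)]: print('corner',atz(p,uv,.06).round(4))
        print('mark',atz(p,(401,278),.06))
    cv2.imwrite(f'pics/{n}2.png',cv2.resize(p['img'][160:340,340:520] if n=='top' else p['img'],None,fx=3.3 if n=='top' else 1,fy=3.3 if n=='top' else 1)[:,:,::-1])
E
```

```text
top ([(array([588.5,  92.9]), np.int32(1461)), (array([570.2, 103. ]), np.int32(1532)), (array([466.5, 274.8]), np.int32(90))], [(array([449.2, 272.7]), np.int64(586), 0.61)])
hub [ 0.53657747 -0.17616431  0.076     ] handle top [ 0.52631102 -0.22192769  0.105     ]
corner [ 0.6454 -0.0876  0.06  ]
corner [ 0.6704 -0.2261  0.06  ]
corner [ 0.4817 -0.2529  0.06  ]
corner [ 0.4586 -0.1235  0.06  ]
mark [ 0.52532691 -0.12375711  0.06      ]
side ([], [(array([407.3, 190.6]), np.int64(553), 0.97)])
```

View pics/top2.png

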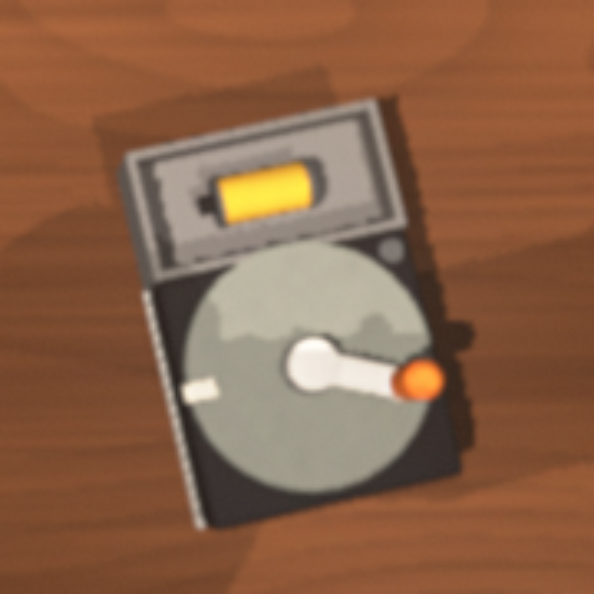

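View pics/side2.png

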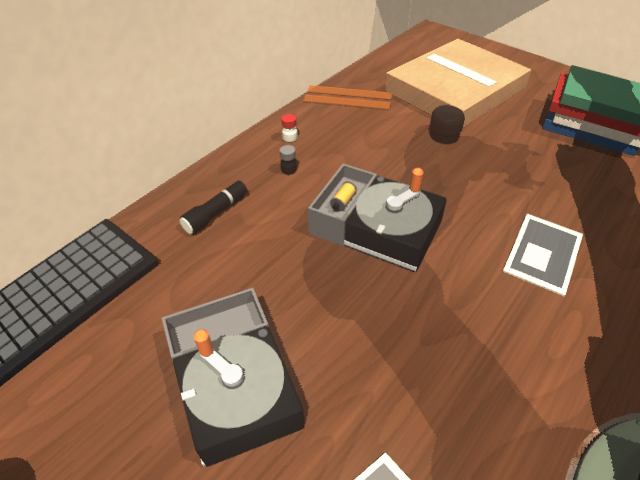

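```bash
python3 -m jog '[[[37.5,-19.4,0,0,0,0,1],[37.5,-19.4,0,0,0,0,1],[37.5,-19.4,0,0,0,0,1],[37.5,-19.4,0,0,0,0,1],[37.5,-19.4,0,0,0,0,1]]]' 60
python3 -m jog '[[[37.5,-19.4,0,0,0,0,1],[37.5,-19.4,0,0,0,0,1],[37.5,-19.4,0,0,0,0,1],[37.5,-19.4,0,0,0,0,1],[0,0,0,0,0,0,1]]]'
cat >> h.py <<'E'
from scipy.spatial.transform import Rotation as Ro
def wrist():
    s=bot.observe();p=bot.grab_frame('wrist');T=np.array(p['tool_from_camera'])
    Rt=Ro.from_euler('xyz',s['tool_rot']).as_matrix()
    Rw=Rt@T[:3,:3];o=Rt@T[:3,3]+s['position'];p['R']=Rw.T;p['t']=-Rw.T@o
    return s,p
def totool(s,d): return Ro.from_euler('xyz',s['tool_rot']).as_matrix().T@np.array(d)*1000
E
python3 - <<'E'
from h import *
s,p=wrist();print(s['clock'],s['position'],s['tool_rot'],s['force'])
print(orange(p,'film_handle'))
for q in ['film_handle','film_axis']: print(q,[(np.round(d['xyz'],4),round(d['conf'],2)) for d in bot.spot_point(q,p)])
cv2.imwrite('pics/w1.png',p['img'][:,:,::-1])
t=bot.grab_frame('top');d=bot.grab_frame('side')
print('top',atz(t,(467.3,274.5),.113),'side',atz(d,(417,181),.096))
E
```

```text
clock: 1.1
position: [0.4023, -0.3893, 0.3041]
tool_rot: [3.141, -0.0, 0.458]
force: [0.7, -0.8, -0.1]
grip_width: 0.0852
finger_force: 0.0
clock: 1.6
position: [0.505, -0.2496, 0.3039]
tool_rot: [-3.14, -0.002, 0.465]
force: [-0.8, -0.1, 0.0]
grip_width: 0.0854
finger_force: 0.0
1.6 [ 0.50499399 -0.24963219  0.30394597] [-3.14046805e+00 -2.28978297e-03  4.64997668e-01] [-0.84715966 -0.09633189  0.03433621]
([], [])
film_handle [(array([ 0.53  , -0.2217,  0.0986]), 0.76)]
film_axis [(array([ 0.5402, -0.1753,  0.098 ]), 0.88)]
top [ 0.52677681 -0.2195187   0.113     ] side [ 0.52400954 -0.21534582  0.096     ]
```

View pics/w1.png

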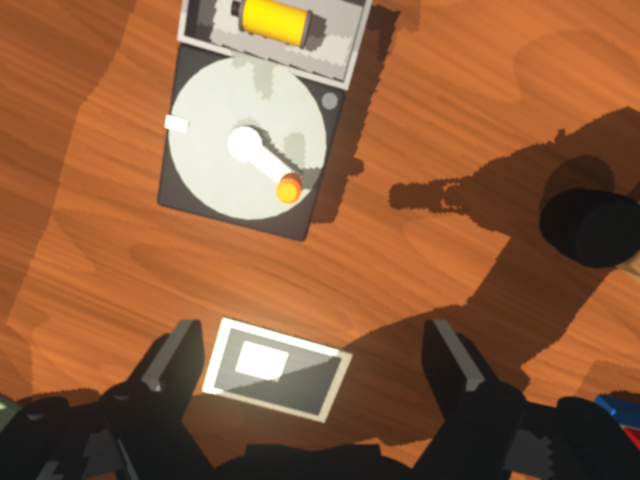

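The wrist view shows the handle's top at (289,190), the hub at (245,143), the mark at (176,124), and case corners at (159,204), (304,240), (184,44) and (350,88).

```bash
python3 - <<'E'
from h import *
s,p=wrist()
print(s['position'],s['tool_rot'],s['qpos'])
h=atz(p,(289,190),.115);a=atz(p,(245,143),.074);print(h,a,np.hypot(*(h-a)[:2]))
for uv in [(159,204),(304,240)]: print(atz(p,uv,.06))
print('mark',atz(p,(176,124),.06))
E
```

```text
[ 0.50110855 -0.25602584  0.303923  ] [3.14139216e+00 3.29625374e-04 4.55850413e-01] [ 0.45825111  0.42422359 -0.12388291  1.76315069  0.06267026  0.95810729
 -0.80576995]
[ 0.52404197 -0.22633888  0.115     ] [ 0.53377424 -0.18238604  0.074     ] 0.045017432019621946
[ 0.45480339 -0.13560756  0.06      ]
[ 0.47972573 -0.25772217  0.06      ]
mark [ 0.52131734 -0.12684589  0.06      ]
```

```bash
python3 -m jog '[[[20,-10,20,0,0,0,1],[19,-9,35,0,0,0,1],[0,0,35,0,0,0,0.6],[0,0,0,0,0,0,0.6],[0,0,0,0,0,0,0.6]]]'
python3 - <<'E'
from h import *
bot.grab_frame('top')
s,p=wrist();print(s['clock'],s['position'],s['tool_rot'],s['force'])
for q in ['film_handle','film_axis']: print(q,[(np.round(d['xyz'],4),round(d['conf'],2)) for d in bot.spot_point(q,p)])
print([ (np.argwhere(x['region']).mean(0)[::-1],x['conf']) for x in bot.trace('film_handle',p)])
cv2.imwrite('pics/w2.png',p['img'][:,:,::-1])
E
```

```text
clock: 2.45
position: [0.5281, -0.2214, 0.2145]
tool_rot: [-3.141, 0.001, 0.457]
force: [-0.9, -0.2, 0.1]
grip_width: 0.051
finger_force: 0.0
2.5 [ 0.52853373 -0.22159489  0.21538424] [ 3.14053276e+00 -6.82897577e-04  4.56407985e-01] [ 0.47805067 -0.95449072  0.14371018]
film_handle [(array([ 0.5306, -0.2172,  0.1005]), 0.8)]
film_axis [(array([ 0.5369, -0.1762,  0.0976]), 0.78)]
[(array([278.8557526 , 244.83131488]), 0.59)]
```

View pics/w2.png

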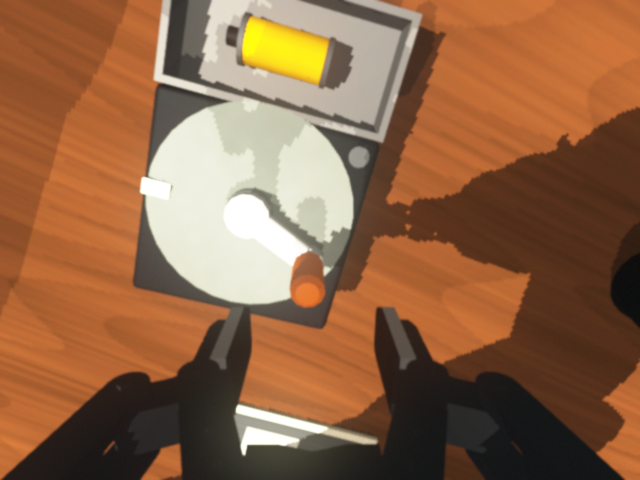

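The wrist view shows the handle's top at (308,291) and base at (309,262), the hub at (246,215), and the finger gap centred near column 313. I'll compute positions from these.

```bash
python3 - <<'E'
from h import *
s,p=wrist();print(s['position'],s['tool_rot'])
h=atz(p,(308,291),.115);a=atz(p,(246,215),.074);print(h,a,np.hypot(*(h-a)[:2]))
m=atz(p,(155,188),.06);d=m-a;print('yaw from mark',np.arctan2(d[1],d[0])-np.pi/2)
c1=atz(p,(134,285),.06);c2=atz(p,(323,327),.06);d=c1-c2;print('yaw edge',np.arctan2(d[1],d[0])-np.pi/2)
print('tool shift',totool(s,np.append(h[:2],.154)-s['position']))
d=h-a;b=np.arctan2(d[1],d[0]);print('bearing',b)
E
```

```text
[ 0.52868293 -0.22117713  0.2153624 ] [ 3.13998861e+00 -1.40545565e-03  4.57019808e-01]
[ 0.52822291 -0.21856275  0.115     ] [ 0.53749221 -0.17447264  0.074     ] 0.04505394563394877
yaw from mark 0.229823343841574
yaw edge 0.2099292342419261
tool shift [ 0.65460372 -2.64749291 61.3592157 ]
bearing -1.7780140872507815
```

```bash
python3 -m jog '[[[0.5,-2.5,30,0,0,0,0.6],[0,0,31,0,0,0,0.6],[0,0,0,0,0,0,0.6],[0,0,0,0,0,0,0],[0,0,0,0,0,0,0]]]' 60
python3 -m jog '[[[0,0,0,0,0,0,0],[0,0,0,0,0,0,0]]]'
python3 - <<'E'
from h import *
s=bot.observe();print(s['position'],s['tool_rot'],s['force'],s['moment'],s['grip_width'])
R=Ro.from_euler('xyz',s['tool_rot']).as_matrix();g=np.array(s['position'])+R[:,2]*.054
a=np.array([.5375,-.1745]);d=g[:2]-a;b=np.arctan2(d[1],d[0]);print(g,np.hypot(*d),b,'q',-.512-b+.2)
# circle path rows
prev=d
for k in range(1,16):
    t=b-.25*k;n=a*0+.045*np.array([np.cos(t),np.sin(t)]);st=n-prev;prev=n
    print(k,totool(s,[*st,0]).round(1)[:2], 'q',round(-.512-t+.2,2))
E
```

```text
clock: 3.25
position: [0.5284, -0.2184, 0.1546]
tool_rot: [3.14, -0.001, 0.458]
force: [-0.1, 0.6, 0.6]
grip_width: 0.023
finger_force: 0.0
clock: 3.45
position: [0.5285, -0.2186, 0.1546]
tool_rot: [3.14, -0.002, 0.458]
force: [-0.8, -0.8, 7.0]
grip_width: 0.0164
finger_force: 58.3
[ 0.52846188 -0.21856098  0.15463047] [ 3.13964086e+00 -1.75506404e-03  4.57514964e-01] [-0.80398798 -0.81227093  6.9797123 ] [-0.09234421  0.15958995 -0.00335109] 0.016417847933231578
[ 0.52859346 -0.21861367  0.10063066] 0.04500380779010371 -1.77001783494216 q 1.45801783494216
1 [-8.  -7.9] q 1.71
2 [-5.8 -9.6] q 1.96
3 [ -3.2 -10.8] q 2.21
4 [ -0.4 -11.2] q 2.46
5 [  2.3 -11. ] q 2.71
6 [  5. -10.] q 2.96
7 [ 7.3 -8.5] q 3.21
8 [ 9.2 -6.4] q 3.46
9 [10.5 -4. ] q 3.71
10 [11.2 -1.2] q 3.96
11 [11.1  1.6] q 4.21
12 [10.4  4.3] q 4.46
13 [9.  6.7] q 4.71
14 [7.1 8.7] q 4.96
15 [ 4.7 10.2] q 5.21
```

```bash
python3 -m jog '[[[-8,-7.9,0,0,0,0,0],[-5.8,-9.6,0,0,0,0,0],[-3.2,-10.8,0,0,0,0,0],[0,0,0,0,0,0,0]]]'
cat > c.py <<'E'
from h import *
s=bot.observe()
R=Ro.from_euler('xyz',s['tool_rot']).as_matrix();g=np.array(s['position'])+R[:,2]*.054
a=np.array([.5375,-.1745]);d=g[:2]-a;b=np.arctan2(d[1],d[0]);t=np.array([np.sin(b),-np.cos(b)]);f=np.array(s['force'])
print(s['clock'],g.round(4),'r',np.hypot(*d),'q',(-.512-b+.2)%6.2832,'resist',-f[:2]@t,'radial',f[:2]@d/np.hypot(*d),'fz',f[2],s['grip_width'],np.round(s['tool_rot'],3))
E
python3 c.py
```

```text
clock: 3.85
position: [0.5006, -0.1995, 0.1545]
tool_rot: [3.14, -0.003, 0.459]
force: [-0.1, 3.5, 7.4]
grip_width: 0.0168
finger_force: 59.8
3.85 [ 0.5008 -0.1995  0.1005] r 0.04442477411984673 q 2.2316969830815148 resist -2.9708971114860834 radial -1.8892853409658987 fz 7.36226687448635 0.01676358691519089 [ 3.14e+00 -3.00e-03  4.59e-01]
```

```bash
python3 -m jog '[[[-0.4,-11.2,0,0,0,0,0],[2.3,-11,0,0,0,0,0],[5,-10,0,0,0,0,0]]]' >/dev/null; python3 c.py
python3 -m jog '[[[7.3,-8.5,0,0,0,0,0],[9.2,-6.4,0,0,0,0,0]]]' >/dev/null; python3 c.py
```

```text
4.15 [ 0.4935 -0.1696  0.1005] r 0.044270512472938284 q 2.9396906599247483 resist 10.205973227995827 radial -6.076778514940991 fz 2.019254324901853 0.016110991548640867 [ 3.138e+00 -3.000e-03  4.560e-01]
4.35 [ 0.5008 -0.1496  0.1004] r 0.044325582336359214 q 3.426930230447931 resist 9.597984072719049 radial -4.766129361795673 fz 9.691365373850854 0.016388851122071082 [ 3.138e+00 -1.000e-03  4.560e-01]
```

Tracking well, with about 10 N resistance while moving. I'll go on in smaller rows around the release.

```bash
python3 -m jog '[[[10.5,-4,0,0,0,0,0],[11.2,-1.2,0,0,0,0,0]]]' >/dev/null; python3 c.py
python3 -m jog '[[[5.6,0.5,0,0,0,0,0]]]' >/dev/null; python3 c.py
python3 -m jog '[[[5.5,1.1,0,0,0,0,0]]]' >/dev/null; python3 c.py
python3 -m jog '[[[5.3,1.8,0,0,0,0,0]]]' >/dev/null; python3 c.py
python3 -m jog '[[[5.1,2.5,0,0,0,0,0]]]' >/dev/null; python3 c.py
```

```text
4.55 [ 0.5174 -0.1346  0.1004] r 0.04468105457285623 q 3.934852078159469 resist 9.008863475507114 radial -3.7106715845213394 fz 14.307659204699375 0.01619126444755262 [3.14e+00 1.00e-03 4.56e-01]
4.65 [ 0.5236 -0.132   0.1004] r 0.04469213872685284 q 4.08455073156463 resist 4.79670133262393 radial -0.7756002123026534 fz 14.029324939938942 0.01638712482302573 [ 3.14e+00 -1.00e-03  4.57e-01]
4.75 [ 0.5291 -0.1306  0.1005] r 0.04468833637090725 q 4.211179574550506 resist 1.8974272309298448 radial -0.8391109148361838 fz 9.141435215828777 0.016348552228387426 [ 3.14e+00 -1.00e-03  4.57e-01]
4.85 [ 0.5347 -0.1297  0.1005] r 0.04487340845040626 q 4.337885072261066 resist 0.2819431990609846 radial -0.1819983031268131 fz 10.671425747023816 0.01650062277324734 [ 3.14e+00 -2.00e-03  4.57e-01]
4.95 [ 0.5404 -0.1296  0.1005] r 0.044954424465080696 q 4.465026645236636 resist 0.42001478401099074 radial -0.209639295834469 fz 10.94202127709045 0.0166086820717744 [ 3.14e+00 -2.00e-03  4.58e-01]
```

Resistance has dropped to about 0.4 N. I'll go about 0.35 rad further for margin, check the pin, then let go.

```bash
python3 -m jog '[[[4.6,3.1,0,0,0,0,0],[4.4,3.6,0,0,0,0,0]]]' >/dev/null; python3 c.py
python3 -m jog '[[[3.9,4,0,0,0,0,0],[0,0,0,0,0,0,0],[0,0,0,0,0,0,0]]]' >/dev/null; python3 c.py
python3 - <<'E'
from h import *
s,p=wrist();cv2.imwrite('pics/w3.png',p['img'][:,:,::-1])
E
```

```text
5.15 [ 0.5515 -0.1315  0.1005] r 0.04525131593065087 q 4.714217752391047 resist 0.39069653652024433 radial 0.8059870232367434 fz 10.078258621308427 0.016250975180820054 [ 3.14e+00 -2.00e-03  4.58e-01]
5.45 [ 0.557  -0.1335  0.1005] r 0.04538632293668031 q 4.8436247191828965 resist 0.10366695236672738 radial 2.089149225816674 fz 10.218591032920209 0.016096766518523403 [ 3.14e+00 -2.00e-03  4.57e-01]
```

View pics/w3.png

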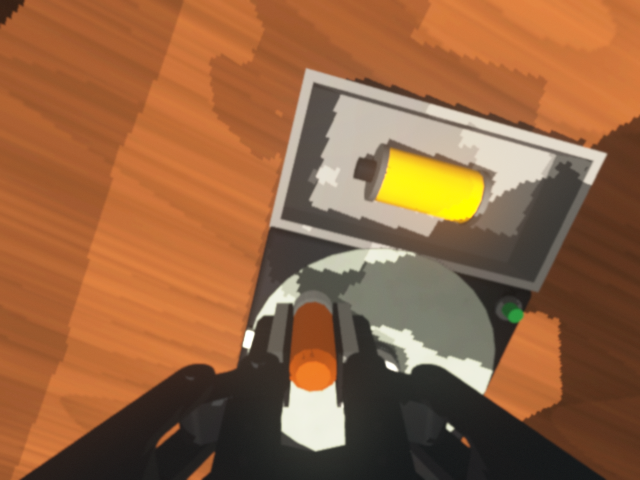

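The green pin is up at (512,312), and the handle is held at (313,370), just past the mark at (248,340). Next I open the fingers and lift away.

```bash
python3 -m jog '[[[0,0,0,0,0,0,0.5],[0,0,0,0,0,0,0.5],[0,0,0,0,0,0,0.5],[0,0,-5,0,0,0,0.5],[0,0,-20,0,0,0,0.5]]]'
python3 -m jog '[[[0,0,-30,0,0,0,0.5],[0,0,-40,0,0,0,0.5],[0,0,-30,0,0,0,0.5],[0,0,0,0,0,0,0.5],[0,0,0,0,0,0,0.5]]]'
python3 - <<'E'
from h import *
s,p=wrist();cv2.imwrite('pics/w4.png',p['img'][:,:,::-1])
for q in ['film_handle','film_axis']: print(q,[(np.round(d['xyz'],4),round(d['conf'],2)) for d in bot.spot_point(q,p)])
t=bot.grab_frame('side');print([(np.round(d['xyz'],3),round(d['conf'],2)) for d in bot.spot_point('spare_handle',t)])
E
```

```text
clock: 6.0
position: [0.5547, -0.1329, 0.177]
tool_rot: [-3.14, 0.002, 0.458]
force: [-0.3, 0.5, 0.5]
grip_width: 0.0427
finger_force: 0.0
clock: 6.5
position: [0.5555, -0.1331, 0.2785]
tool_rot: [3.141, -0.001, 0.458]
force: [0.1, -1.3, -1.6]
grip_width: 0.043
finger_force: 0.0
film_handle [(array([ 0.5568, -0.1298,  0.1   ]), 0.94)]
film_axis [(array([ 0.5406, -0.1723,  0.0979]), 0.87)]
[(array([0.571, 0.2  , 0.098]), 0.92)]
```

View pics/w4.png

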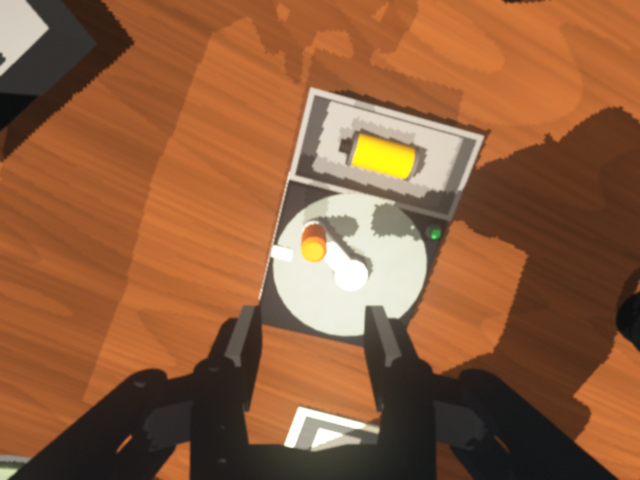

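The handle at (313,245) is free of the gripper and stayed just past the mark at (282,254). The pin at (434,234) is up, and the spare handle hasn't moved.

```bash
python3 -c "
from workcell import bot
print(bot.job_done())"
```

```text
the job is handed in; nothing more can be done
None
```

The loaded rewinder's crank was turned clockwise until the film came free (resistance gone, green pin up), left at about 4.8 rad (limit 5.9) and released; the spare crank was not moved, and the job was handed in at about 6.6 s.

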